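# Lay the hallway torch level in its charging cradle

## Robot

A 7-joint arm with a two-finger parallel gripper is mounted at the origin on the work surface. World frame = base frame: x ahead of the robot, y to its left, z up, the work surface at z = 0. Lengths are in m, angles in rad, forces in N, time in s.
With the tool pointing down it reaches from about 0.425 to 0.875 m from the base axis. Payload 8.4 kg.
Tool frame: the origin (TCP) lies midway between the tips of the shut fingers; the grasp point (between the pads) lies 19 mm behind it; z points along the fingers, y is the direction in which the jaws open and shut (so a half turn about z gives the same grasp; the last joint's range is limited). The gripper opens to 85 mm and grips with 20 to 120 N. Pads are 22 mm wide; open, the fingers measure 114 mm over their backs; the gripper's body (76 mm by 85 mm) begins 54 mm behind the grasp point. The pads swing forward as they close: fully open they stand 13 mm farther back than shut.
Start: joints at [-1.277, 0.333, 0.04, 1.465, -0.013, 1.343, -0.059], TCP at [0.249, 0.6, 0.231] pointing down, gripper open.
Joint ranges: [-2.58, 2.58], [-0.38, 2.09], [-1.3, 1.39], [0.25, 2.4], [-1.5, 4.64], [0.08, 2.09], [-2.65, 2.65]. Speed limits (rad/s): [2.22, 2.22, 2.79, 2.79, 3.14, 3.14, 3.14].

## Interface

Orientations are given as a unit quaternion [w, x, y, z].
In Python, from bench import sensors, viewer, ctrl gives the robot as it stands.
- The arm moves only by the shell command python3 -m pendant 'ROWS' [FORCE]. ROWS is text: rows parted by semicolons, each of 7 numbers parted by spaces: the shift along the tool's x, y, z in cm, then the turn, a rotation vector about the tool's x, y, z in rad, then the closure, from 0 (fully open) to 1 (shut). In form: tx ty tz rx ry rz fingers; .... A call has exactly 10 rows; each row shifts and turns the commanded pose from where the row before left it, along the tool's axes as they then stand; what a row does not reach is not made up. A row lasts 1/8 s, in which the tool goes at most 62.5 mm and 10.7 degrees, less where a joint would pass 70% of its speed; a pose out of reach is approached as far as the arm can. A call is refused whole if a number of a shift passes 6.25 or a number of a turn 0.188, either way. A call with a gripper value outside its range is refused whole. The fingers move at their own pace and stop on an object; FORCE is the grip in N (left out, the last holds). Time passes only in rows, so rows that do not move let the fingers close, or fill a call up. It gives the time, the measured TCP pose, the force and the opening at its end, in the units of the state.
- sensors.observe(): the state, without advancing time (a new reading comes with each control period).
- viewer.camera(name): name is "scene" or "top" or "wrist"; returns the picture (480x640x3 uint8, blue, green, red); there is no depth.
- viewer.camera_model(name): a dict with "fx", "fy", "cx", "cy" (pixels), "R" (3x3) and "t" (3): a world point X has camera coordinates R X + t. Camera axes: x right, y down, z forward; pixel columns grow to the right and rows downward; lengths in m; the calibration is good to about 2 mm. A picture is of the moment at which its call begins: read the wrist's pose just before it. camera_model takes no time and is no camera call; for the wrist camera it gives the pose at the moment of the call.
- ctrl.close_job(): hands the job in, once; it reports no verdict.
The state is a dict: "time_s": time; "q": joint angles; "qvel": joint speeds; "joint_efforts": joint torques, N m; "eef_pos": TCP position; "orientation": TCP orientation; "contact_force": force on the tool from outside, world axes, zero at the start; "moment": the same for the moment, N m; "grip_width": opening from 0.0 (shut) to 1.0 (fully open).
Only numpy, scipy, OpenCV 4.12 (cv2) and the standard library are available. Lean on these libraries where they do the work, as an engineer would, in place of code of your own. Each camera call takes 0.05 s, during which the arm holds its last target. There are 200 camera calls.

## Task

Pick up the yellow torch and lay it level in the two saddles of the charging cradle under the glass shelf, its head in the wide saddle and its tail towards the brass contact. Then slide it gently along the saddles until the tail has pushed the contact fully home, and let go. Don't drop the torch in, don't knock the glass shelf, and leave everything else where it stands.

Things in the scene. Friction and masses are not known exactly. Their poses are not given: they have to be found in the camera images.
- torch_mid (a point): yellow torch, 180 mm long, 0.26 kg: round body 32 mm in diameter, round head 44 mm. Point on its axis, half-way along, near the centre of mass. +x points to the lens: head from x = 34 to 90 mm, flat tail at -90 mm. It starts lying on the table, axis sloping 2.8 degrees up to the lens, this point 20 mm above the table. Grasp the body here; it can roll.
- torch_head (a point): centre of the torch's lens, on its axis, 90 mm from torch_mid
- cradle_seat (a point): fixed charging cradle: where torch_mid lies when fully home, 85 mm above the table. z up, +y along the torch axis to the head end, +x away from the robot. The torch can be laid in 11 to 24 mm short of home (towards +y), then slid home towards -y; farther out its shoulder catches the wide saddle. Between the saddles it is open down to a base board 12 mm thick, 75 mm wide.
- saddle_narrow (a point): wooden V saddle for the 32 mm torch barrel: bottom of its V, 60 mm on the -y side of cradle_seat and 22.6 mm below the torch axis. 12 mm thick along y; 45 degree flanks reach 27 mm either side and 4 mm above the axis. Axes as cradle_seat
- saddle_wide (a point): wooden V saddle for the 44 mm head: bottom of its V, 66 mm on the +y side of cradle_seat and 31.1 mm below the torch axis. 12 mm thick along y; 45 degree flanks reach 33 mm either side and 1 mm above the axis. Axes as cradle_seat
- contact (a joint): brass docking contact, a 20 mm disc on the torch axis at the -y end of the cradle, facing +y. Value is how far it is pushed in (m): 0 fully out, 0.010 fully home against a hard stop. It slides with about 2.5 N of friction, has no spring and stays where it is left. It starts between 0 and 0.003.
- contact_face (a point): centre of the brass contact's face, moving with it; 80 mm on the -y side of cradle_seat when fully out, 90 mm when home. The black housing behind it is 50 mm wide, 112 mm high, its face 113 mm from cradle_seat
- shelf_edge (a point): smoked clear glass shelf, fixed over the cradle: middle of its lower front edge, 120 mm above and 12 mm behind (+x) cradle_seat. 8 mm thick, 420 mm along y, reaching 170 mm back (+x). A gripper pointing straight down cannot get under it; leaning back to the robot by 40 to 45 degrees it can. Four 12 mm legs at y = +-185 mm, 18 and 128 mm behind the edge.
- canister: stainless steel twist-cap canister, 76 mm across, 142 mm high; origin at the centre of its underside; not part of the job
- bowl: turquoise ceramic bowl, 130 mm across, 50 mm high; origin at the centre of its underside; not part of the job
- key_fob: silver key fob, 45 x 30 x 11 mm, lying flat; origin at the centre of its underside; not part of the job
- wedge: wooden doorstop wedge, 112 x 40 mm, up to 34 mm high; origin at the centre of its underside; not part of the job
- glasses_case: blue glasses case, 65 x 160 x 45 mm; origin at the centre of its underside; not part of the job
- tin: copper-coloured tin, 60 mm across, 50 mm high; origin at the centre of its underside; not part of the job
- notebook: red notebook, 110 x 150 x 18 mm; origin at the centre of its underside; not part of the job
There are look-alikes about, which are no part of the job. Of the things that look like the part that bears torch_mid, the smaller one is meant.

How it is judged:
On the way, in this order (a step that is already met when the one before it is completed fails the run):
1. the torch is laid in the saddles, head in the wide one, short of home, with the gripper still on it (x of torch_mid in the frame of cradle_seat between -0.005 and 0.005 m and z of torch_mid in the frame of cradle_seat between -0.008 and 0.008 m and y of torch_mid in the frame of cradle_seat between 0.002 and 0.027 m and angle between the x axis of torch_mid and the y axis of cradle_seat, either way round below 0.07 rad and y of torch_head in the frame of cradle_seat above 0.05 m and contact force between torch and cradle above 0.5 N and contact force between the fingers and torch above 0.5 N), for 0.1 s.
2. the torch's tail has pushed the contact fully home (value of joint contact above 0.0085 m and x of torch_mid in the frame of cradle_seat between -0.005 and 0.005 m and z of torch_mid in the frame of cradle_seat between -0.004 and 0.004 m and y of torch_mid in the frame of cradle_seat between -0.004 and 0.004 m and angle between the x axis of torch_mid and the y axis of cradle_seat, either way round below 0.035 rad and y of torch_head in the frame of cradle_seat above 0.05 m and contact force between torch and cradle above 0.5 N), for 0.1 s.
At the end, for the whole second after the job is handed in: The torch lies at rest in both saddles, released, head in the wide one, within 5 mm sideways, 4 mm in height, 4 mm lengthways of its home place and 2 degrees of the cradle's axis, and the contact is pushed in at least 8.5 of its 10 mm (all of step 2 and linear speed of torch below 0.02 m/s and contact force between the fingers and torch below 0.1 N); the robot touches nothing.
It fails at once if the torch is dropped on or forced against the cradle or contact (over 40 N) (contact force between torch and cradle above 40 N).
It fails at once if the glass shelf is knocked (over 8 N) by the robot or the torch (contact force between any of the arm, the fingers, torch and glass_shelf above 8 N).
It fails at once if another thing is moved more than 25 mm or tipped over (distance of any of canister, bowl, key_fob, wedge, glasses_case, tin, notebook from where it was at the start of the episode above 0.025 m or angle between any of canister, bowl, key_fob, wedge, glasses_case, tin, notebook's own z axis and vertical above 0.4 rad).
It also fails if it takes over 45 s, if anything falls off the work surface, if the arm or the gripper's body presses on something with over 40 N, if the wrist force passes 120 N, or if a joint passes its speed limit or range.

## Working session

There is one attempt and no reset: what is moved stays moved. The work goes in short steps, Python scripts to look and compute and a shell command to move; the robot and the scene stay as the last step left them, time stands still between calls to the robot, and variables do not carry over. Pictures are saved under pics/ and viewed, about 8 in all and at most 12, crops included, and the job is handed in when it is done.

```bash
ls; mkdir -p pics; python3 - <<'E'
from bench import sensors, viewer
import cv2
s=sensors.observe();print(s['eef_pos'],s['orientation'],s['time_s'])
for n in("scene","top"):
    cv2.imwrite(f"pics/{n}0.png",viewer.camera(n)); m=viewer.camera_model(n);print(n,m)
E
```

```text
pics
[0.24865728 0.60004669 0.23041111] [-1.20481254e-04  1.95167405e-01  9.80769597e-01 -8.17054585e-04] 0.0
scene {'fx': 625.0782860235604, 'fy': 625.0782860235604, 'cx': 313.95605482839704, 'cy': 240.30055131134714, 'R': array([[ 0.3107401 ,  0.95047423, -0.00627049],
       [ 0.78726648, -0.26106765, -0.55861898],
       [-0.53258997,  0.16864877, -0.8294007 ]]), 't': array([-0.12757952, -0.25769935,  1.73208784])}
top {'fx': 588.1672021921446, 'fy': 588.1672021921446, 'cx': 325.49720780880864, 'cy': 233.5672631346156, 'R': array([[-0.02965136, -0.99954395,  0.00571791],
       [-0.97475856,  0.02764876, -0.22154298],
       [ 0.22128386, -0.01214264, -0.97513384]]), 't': array([-0.01148799,  0.47452502,  1.32195384])}
```

View pics/scene0.png

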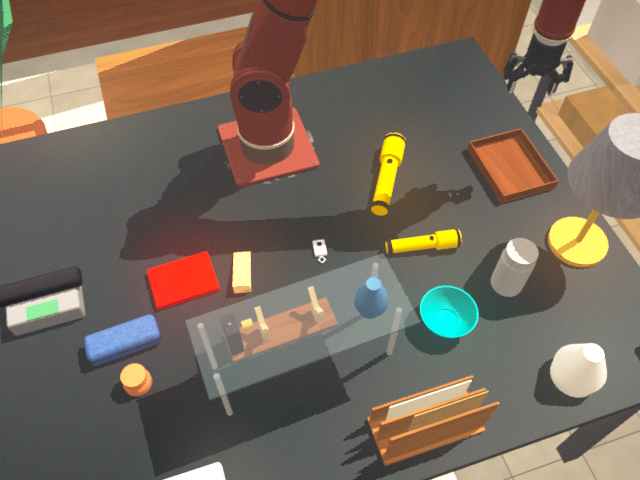

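View pics/top0.png

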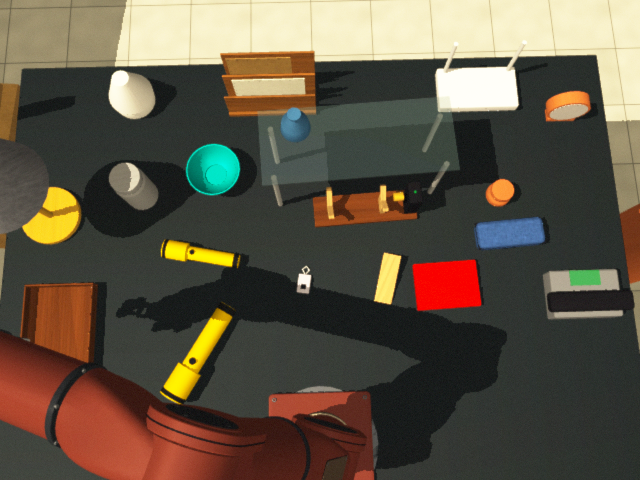

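The small torch lies at scene (425,242) and top (200,253), head towards +y. The cradle is at scene (285,325) and top (365,205). Its contact housing is on the -y side. Next I'll zoom in on the cradle and measure the torch.

```bash
cat > h.py <<'E'
import numpy as np, cv2
from bench import sensors, viewer
def ray(m,uv):
    d=m['R'].T@np.array([(uv[0]-m['cx'])/m['fx'],(uv[1]-m['cy'])/m['fy'],1.]); return -m['R'].T@m['t'],d/np.linalg.norm(d)
def onz(m,uv,z):
    o,d=ray(m,uv); return o+d*(z-o[2])/d[2]
def tri(ms,uvs):
    A=np.zeros((3,3));b=np.zeros(3);rs=[ray(m,u) for m,u in zip(ms,uvs)]
    for o,d in rs: P=np.eye(3)-np.outer(d,d);A+=P;b+=P@o
    x=np.linalg.solve(A,b); return x,max(np.linalg.norm(np.cross(x-o,d)) for o,d in rs)
def proj(m,X):
    c=m['R']@np.asarray(X)+m['t']; return np.array([m['fx']*c[0]/c[2]+m['cx'],m['fy']*c[1]/c[2]+m['cy']])
def yellow(im): return cv2.inRange(cv2.cvtColor(im,cv2.COLOR_BGR2HSV),(24,150,90),(34,255,255))
E
python3 - <<'E'
from h import *
P={}
for n,(x0,y0,x1,y1) in dict(scene=(375,220,475,265),top=(150,232,252,275)).items():
    im=cv2.imread(f'pics/{n}0.png');m=viewer.camera_model(n)
    k=yellow(im);w=np.zeros_like(k);w[y0:y1,x0:x1]=k[y0:y1,x0:x1]
    w=cv2.morphologyEx(w,cv2.MORPH_CLOSE,np.ones((5,5)))
    c=max(cv2.findContours(w,0,1)[0],key=cv2.contourArea)
    r=cv2.minAreaRect(c);b=cv2.boxPoints(r);print(n,r,b.round(1).tolist())
    for z in(.02,):print([onz(m,p,z).round(3).tolist() for p in b])
s=cv2.imread('pics/scene0.png')[270:370,205:355];t=cv2.imread('pics/top0.png')[165:240,300:450]
cv2.imwrite('pics/z.png',cv2.resize(np.vstack([s[:75+15],t[:60]]),None,fx=4,fy=4,interpolation=cv2.INTER_CUBIC)[:600])
E
```

```text
scene ((426.15240478515625, 239.3719482421875), (14.245668411254883, 70.23446655273438), 83.6598129272461) [[390.5, 236.1999969482422], [460.29998779296875, 228.39999389648438], [461.79998779296875, 242.60000610351562], [392.0, 250.3000030517578]]
[[0.396, 0.203, 0.02], [0.429, 0.376, 0.02], [0.468, 0.361, 0.02], [0.436, 0.191, 0.02]]
top ((196.36538696289062, 255.17308044433594), (72.17073822021484, 15.49317455291748), 11.309932708740234) [[159.5, 255.6999969482422], [162.5, 240.5], [233.3000030517578, 254.6999969482422], [230.1999969482422, 269.79998779296875]]
[[0.439, 0.37, 0.02], [0.476, 0.364, 0.02], [0.436, 0.195, 0.02], [0.4, 0.202, 0.02]]
```

View pics/z.png

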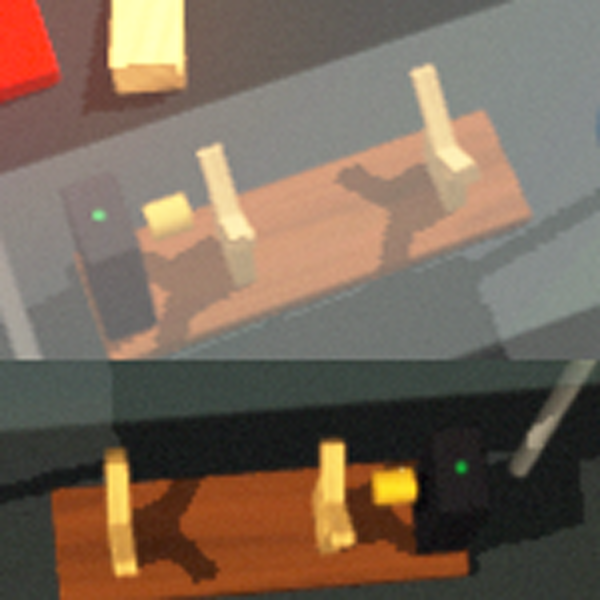

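```bash
cat >> h.py <<'E'
from scipy.spatial.transform import Rotation as Ro
from scipy.linalg import logm, expm
def pose(s=None):
    s=s or sensors.observe();T=np.eye(4);q=s['orientation'];T[:3,:3]=Ro.from_quat([q[1],q[2],q[3],q[0]]).as_matrix();T[:3,3]=s['eef_pos'];return T
def frame(axis,lean,p):
    """tool x along axis, tool z down leaned forward by lean(deg)"""
    x=np.array(axis,float);x/=np.linalg.norm(x);h=np.cross(x,[0,0,1.]);h/=np.linalg.norm(h);d=np.cross(h,x);d=-d if d[2]>0 else d
    l=np.radians(lean);z=np.cos(l)*d+np.sin(l)*h;T=np.eye(4);T[:3,:3]=np.c_[x,np.cross(z,x),z];T[:3,3]=p;return T
def plan(T0,T1,n):
    """n equal rows from T0 to T1: linear shift, constant turn"""
    r=Ro.from_matrix(T0[:3,:3].T@T1[:3,:3]).as_rotvec()/n;d=(T1[:3,3]-T0[:3,3])/n
    print('turn/row',r.round(4))
    for i in range(n):
        R=T0[:3,:3]@Ro.from_rotvec(r*i).as_matrix();print((R.T@d*100).round(2),r.round(3))
E
python3 - <<'E'
from h import *
ms=[viewer.camera_model(n) for n in('scene','top')]
S=lambda x,y:(205+x/4,270+y/4);T=lambda x,y:(300+x/4,165+(y-360)/4)
for nm,a,b in [('nar -x tip',S(210,150),T(333,545)),('nar +x tip',S(238,237),T(330,445)),('wid -x tip',S(425,70),T(125,573)),('wid +x tip',S(458,165),T(117,453)),('board +x+y',S(532,215),T(53,492)),('contact',S(188,213),T(376,487))]:
    x,e=tri(ms,[a,b]);print(nm,x.round(4),round(e,4))
for nm,p in [('-x+y',S(485,110)),('+x+y',S(532,215)),('+x-y',S(112,355))]:print('board',nm,onz(ms[0],p,.012).round(4))
print('board -x-y',onz(ms[1],T(470,575),.012).round(4),'+x+y',onz(ms[1],T(53,492),.012).round(4))
print('torch ends full', onz(ms[1],(241,262),.015).round(4))
plan(pose(),frame([.228,.974,0],0,[.40,.25,.23]),10)
E
```

```text
nar -x tip [ 0.5166 -0.1618  0.0802] 0.0018
nar +x tip [ 0.575 -0.162  0.087] 0.0015
wid -x tip [ 0.5044 -0.0379  0.0789] 0.0014
wid +x tip [ 0.5725 -0.0382  0.0902] 0.0015
board +x+y [0.5748 0.0026 0.0079] 0.0011
contact [ 0.5505 -0.1856  0.0831] 0.0008
board -x+y [ 0.5046 -0.0006  0.012 ]
board +x+y [0.5769 0.003  0.012 ]
board +x-y [ 0.5848 -0.2435  0.012 ]
board -x-y [ 0.5139 -0.25    0.012 ] +x+y [0.5733 0.0015 0.012 ]
torch ends full [0.4191 0.1771 0.015 ]
turn/row [-1.000e-04  1.000e-04  1.408e-01]
[-2.74 -2.66  0.01] [-0.     0.     0.141]
[-3.08 -2.24  0.01] [-0.     0.     0.141]
[-3.37 -1.79  0.01] [-0.     0.     0.141]
[-3.59 -1.3   0.01] [-0.     0.     0.141]
[-3.73 -0.78  0.01] [-0.     0.     0.141]
[-3.81 -0.25  0.01] [-0.     0.     0.141]
[-3.8   0.28  0.01] [-0.     0.     0.141]
[-3.73  0.82  0.01] [-0.     0.     0.141]
[-3.57  1.33  0.01] [-0.     0.     0.141]
[-3.35  1.82  0.01] [-0.     0.     0.141]
```

The saddles are 124 mm apart (126 expected), so the seat is at about (.543, -.102), yawed about -2.4°. Next I'll move over the torch.

```bash
python3 -m pendant '-2.74 -2.66 0 0 0 0.141 0; -3.08 -2.24 0 0 0 0.141 0; -3.37 -1.79 0 0 0 0.141 0; -3.59 -1.3 0 0 0 0.141 0; -3.73 -0.78 0 0 0 0.141 0; -3.81 -0.25 0 0 0 0.141 0; -3.8 0.28 0 0 0 0.141 0; -3.73 0.82 0 0 0 0.141 0; -3.57 1.33 0 0 0 0.141 0; -3.35 1.82 0 0 0 0.141 0'
python3 - <<'E'
from h import *
print(pose().round(4));m=viewer.camera_model('wrist');im=viewer.camera('wrist');cv2.imwrite('pics/w1.png',im)
np.savez('w1.npz',**m);print(-m['R'].T@m['t'],m['R'][2],sensors.observe()['q'])
E
```

```text
time_s: 1.35
eef_pos: [0.4001, 0.2489, 0.2311]
orientation: [-0.0, 0.786, 0.619, -0.0]
contact_force: [1.0, 0.2, 0.7]
grip_width: 1.003
[[ 2.344e-01  9.721e-01 -3.000e-04  4.001e-01]
 [ 9.721e-01 -2.344e-01 -2.000e-04  2.489e-01]
 [-3.000e-04 -3.000e-04 -1.000e+00  2.311e-01]
 [ 0.000e+00  0.000e+00  0.000e+00  1.000e+00]]
[0.41715435 0.32036266 0.37305802] [-0.06753707 -0.27985236 -0.95766456] [-1.01062905 -0.05112684  0.36017425  1.89823256  0.0201446   1.29201016
 -0.90571177]
```

View pics/w1.png

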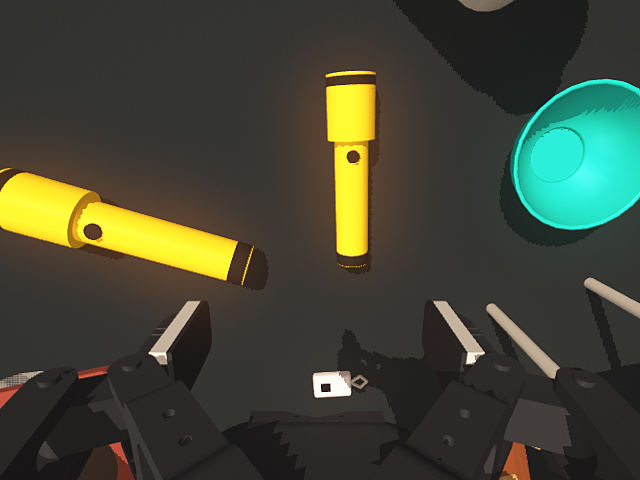

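The wrist view shows the small torch upright: lens edge at about (351,71), shoulder at row 141, tail at (353,268). I'll cast its edge midpoints onto the axis height.

```bash
python3 - <<'E'
from h import *
m=dict(np.load('w1.npz'));im=cv2.imread('pics/w1.png');k=yellow(im)
def mid(r):
    c=np.where(k[r,310:400])[0]+310; return (c.min()+c.max())/2,c.max()-c.min()+1
B=[onz(m,(mid(r)[0],r),.019) for r in range(175,250)];H=[onz(m,(mid(r)[0],r),.0227) for r in range(95,132)]
print([mid(r) for r in(95,130,150,200,245)])
B=np.array(B);H=np.array(H);A=np.r_[B,H][:,:2];c=A.mean(0);d=np.linalg.svd(A-c)[2][0];d*=np.sign(d[1]);print('c',c,'axis',d,'resid',np.abs((A-c)@[-d[1],d[0]]).max())
for nm,r,z,x in(('tail',268,.010,-90),('shoulder',141,.0436,34),('lens top edge',71,.0464,90)):
    p=onz(m,(351.5,r),z);print(nm,p,'-> mid s', (p[:2]-c)@d-x/1000)
    print('   mid at',c+d*((p[:2]-c)@d-x/1000))
E
```

```text
[(np.float64(347.5), np.int64(42)), (np.float64(348.0), np.int64(41)), (np.float64(349.0), np.int64(29)), (np.float64(349.5), np.int64(28)), (np.float64(349.5), np.int64(26))]
c [0.43701758 0.26628257] axis [0.19022288 0.98174093] resid 0.0009031783931415338
tail [0.42060269 0.17342512 0.01      ] -> mid s -0.004284447599097574
   mid at [0.43620258 0.26207635]
shoulder [0.4452191  0.30411739 0.0436    ] -> mid s 0.004704108852863646
   mid at [0.43791241 0.27090079]
lens top edge [0.45664797 0.35904372 0.0464    ] -> mid s 0.0048015661711627855
   mid at [0.43793095 0.27099647]
```

```bash
python3 - <<'E'
from h import *
m=dict(np.load('w1.npz'));im=cv2.imread('pics/w1.png');hsv=cv2.cvtColor(im,cv2.COLOR_BGR2HSV)
k=cv2.inRange(hsv,(12,150,100),(40,255,255))
def mid(r):
    c=np.where(k[r,310:400])[0]+310; return (c.min()+c.max())/2,c.max()-c.min()+1
print([mid(r) for r in(95,130,150,200,245)])
P=np.array([onz(m,(mid(r)[0],r),.018) for r in range(175,250)]+[onz(m,(mid(r)[0],r),.0227) for r in range(95,132)])[:,:2]
c=P.mean(0);d=np.linalg.svd(P-c)[2][0];d*=np.sign(d[1]);print(d)
for r,z,x in((268,.030,-.09),(141,.0436,.034),(71,.0464,.09)):
    p=onz(m,(351.5,r),z)[:2];print(c+d*((p-c)@d-x))
a=np.r_[d*np.cos(.0489),np.sin(.0489)]
p=c+d*((onz(m,(351.5,141),.0436)[:2]-c)@d-.034)
p=np.r_[p,.105]; print(p); plan(pose(),frame(a,0,p),10)
E
```

```text
[(np.float64(350.5), np.int64(50)), (np.float64(350.5), np.int64(48)), (np.float64(351.0), np.int64(35)), (np.float64(351.0), np.int64(33)), (np.float64(351.5), np.int64(32))]
[0.19618988 0.98056592]
[0.43950637 0.26948307]
[0.43971865 0.27054406]
[0.43973848 0.27064321]
[0.43971865 0.27054406 0.105     ]
turn/row [ 0.0002  0.005  -0.0052]
[0.35 0.3  1.26] [ 0.     0.005 -0.005]
[0.34 0.3  1.26] [ 0.     0.005 -0.005]
[0.34 0.3  1.27] [ 0.     0.005 -0.005]
[0.33 0.3  1.27] [ 0.     0.005 -0.005]
[0.32 0.3  1.27] [ 0.     0.005 -0.005]
[0.31 0.31 1.27] [ 0.     0.005 -0.005]
[0.3  0.31 1.27] [ 0.     0.005 -0.005]
[0.3  0.31 1.27] [ 0.     0.005 -0.005]
[0.29 0.31 1.27] [ 0.     0.005 -0.005]
[0.28 0.31 1.28] [ 0.     0.005 -0.005]
```

```bash
python3 -m pendant '0.35 0.3 1.26 0 0.005 -0.005 0; 0.34 0.3 1.26 0 0.005 -0.005 0; 0.34 0.3 1.27 0 0.005 -0.005 0; 0.33 0.3 1.27 0 0.005 -0.005 0; 0.32 0.3 1.27 0 0.005 -0.005 0; 0.31 0.31 1.27 0 0.005 -0.005 0; 0.3 0.31 1.27 0 0.005 -0.005 0; 0.3 0.31 1.27 0 0.005 -0.005 0; 0.29 0.31 1.27 0 0.005 -0.005 0; 0.28 0.31 1.28 0 0.005 -0.005 0'
python3 - <<'E'
from h import *
T=pose();a=np.r_[np.array([.1962,.9806])*np.cos(.0489),np.sin(.0489)]
F=frame(a,0,[.4397,.2705,.02]);F[:3,3]-=.019*0;g=F.copy()
g[:3,3]=np.array([.4397,.2705,.0245])+F[:3,2]*.019
print(T.round(4),g[:3,3]);plan(T,g,9)
E
```

```text
time_s: 2.65
eef_pos: [0.4372, 0.2777, 0.1043]
orientation: [-0.016, 0.768, 0.64, 0.02]
contact_force: [0.1, 0.1, -0.6]
grip_width: 1.0
[[ 0.1805  0.9835  0.0103  0.4372]
 [ 0.9823 -0.1807  0.0492  0.2777]
 [ 0.0503  0.0013 -0.9987  0.1043]
 [ 0.      0.      0.      1.    ]] [0.4398822  0.27141065 0.00552271]
turn/row [ 0.0001 -0.0002  0.0018]
[-0.12  0.04  1.09] [ 0.    -0.     0.002]
[-0.12  0.04  1.09] [ 0.    -0.     0.002]
[-0.12  0.04  1.09] [ 0.    -0.     0.002]
[-0.12  0.04  1.09] [ 0.    -0.     0.002]
[-0.12  0.04  1.09] [ 0.    -0.     0.002]
[-0.12  0.04  1.09] [ 0.    -0.     0.002]
[-0.12  0.04  1.09] [ 0.    -0.     0.002]
[-0.12  0.04  1.09] [ 0.    -0.     0.002]
[-0.12  0.04  1.09] [ 0.    -0.     0.002]
```

```bash
python3 - <<'E'
from h import *
print(pose()[:3,3]);
for i in range(3):
    im=viewer.camera('wrist');print(pose()[:3,3],sensors.observe()['qvel'].round(3))
m=viewer.camera_model('wrist');np.savez('w2.npz',**m);cv2.imwrite('pics/w2.png',im)
a=np.r_[np.array([.1962,.9806])*np.cos(.0489),np.sin(.0489)]
for x in(-.09,0,.034,.09):
    print(x,proj(m,np.array([.4397,.2705,.02])+a*x).round(1))
E
```

```text
[0.43717852 0.27774541 0.10431878]
[0.43674888 0.27746488 0.10279873] [-0.006 -0.02  -0.002  0.004  0.024  0.053 -0.033]
[0.43652937 0.27720202 0.1035773 ] [-0.003 -0.025 -0.    -0.014  0.014  0.033 -0.023]
[0.43671935 0.27730154 0.10439183] [-0.003 -0.019  0.    -0.011  0.009  0.012 -0.007]
-0.09 [320.4 376.1]
0 [322.7 261.4]
0.034 [323.7 211.4]
0.09 [325.6 119. ]
```

View pics/w2.png

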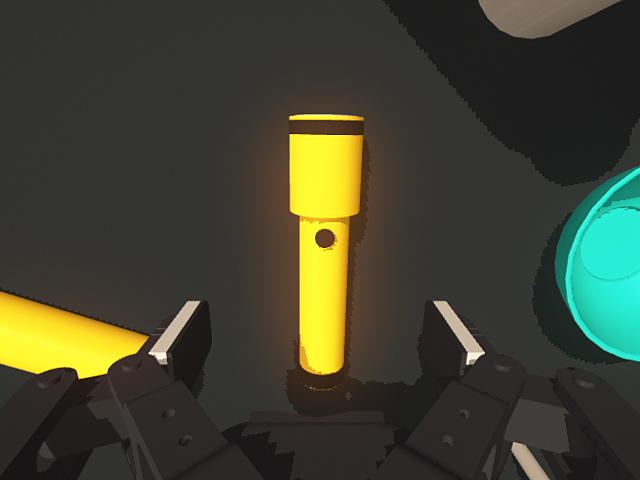

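The torch sits where predicted, to within 1-2 px: tail rim at (322,388), body centred at column 323. So I'll descend.

```bash
python3 -m pendant '-0.12 0.04 1.09 0 0 0.002 0; -0.12 0.04 1.09 0 0 0.002 0; -0.12 0.04 1.09 0 0 0.002 0; -0.12 0.04 1.09 0 0 0.002 0; -0.12 0.04 1.09 0 0 0.002 0; -0.12 0.04 1.09 0 0 0.002 0; -0.12 0.04 1.09 0 0 0.002 0; -0.12 0.04 1.09 0 0 0.002 0; -0.12 0.04 1 0 0 0.002 0; 0 0 0 0 0 0 0' 60
python3 -m pendant '0 0 0 0 0 0 0.2; 0 0 0 0 0 0 0.35; 0 0 0 0 0 0 0.5; 0 0 0 0 0 0 0.6; 0 0 0 0 0 0 0.7; 0 0 0 0 0 0 0.8; 0 0 0 0 0 0 0.8; 0 0 0 0 0 0 0.8; 0 0 0 0 0 0 0.8; 0 0 0 0 0 0 0.8' 60
```

```text
time_s: 4.05
eef_pos: [0.439, 0.2706, 0.0067]
orientation: [-0.016, 0.774, 0.633, 0.019]
contact_force: [1.3, -0.8, 0.5]
grip_width: 0.997
time_s: 5.3
eef_pos: [0.4397, 0.2712, 0.008]
orientation: [-0.016, 0.774, 0.633, 0.02]
contact_force: [-0.0, -1.1, 6.8]
grip_width: 0.35
```

```bash
python3 -m pendant '0 0 -0.5 0 0 0 0.8; 0 0 -1 0 0 0 0.8; 0 0 -2 0 0 0 0.8; 0 0 -2 0 0 0 0.8; 0 0 -2.5 0 0 0 0.8; 0 0 -2.5 0 0 0 0.8; 0 0 -2 0 0 0 0.8; 0 0 -1 0 0 0 0.8; 0 0 0 0 0 0 0.8; 0 0 0 0 0 0 0.8'
python3 - <<'E'
from h import *
im=viewer.camera('wrist');m=viewer.camera_model('wrist');T=pose();np.savez('w3.npz',T=T,**m);cv2.imwrite('pics/w3.png',im)
ax=np.array([-.041,.999,0])
g=frame(ax,42,[0,0,0]);off=.013  # torch axis about 13 mm behind TCP
g[:3,3]=np.array([.425,-.085,.16])+g[:3,2]*off
print(T.round(4));plan(T,g,10);print(g[:3,3])
for x in(-.09,0,.034,.09):print(x,proj(m,T[:3,3]-T[:3,2]*.013+T[:3,0]*x).round(1))
E
```

```text
time_s: 6.55
eef_pos: [0.4375, 0.2642, 0.1415]
orientation: [-0.016, 0.774, 0.633, 0.019]
contact_force: [-0.2, 0.2, -2.5]
grip_width: 0.353
[[ 1.984e-01  9.801e-01  9.100e-03  4.375e-01]
 [ 9.789e-01 -1.986e-01  4.780e-02  2.642e-01]
 [ 4.870e-02 -6.000e-04 -9.988e-01  1.415e-01]
 [ 0.000e+00  0.000e+00  0.000e+00  1.000e+00]]
turn/row [-0.0724  0.0042 -0.0248]
[-3.42  0.66 -0.26] [-0.072  0.004 -0.025]
[-3.43  0.59 -0.23] [-0.072  0.004 -0.025]
[-3.44  0.52 -0.2 ] [-0.072  0.004 -0.025]
[-3.46  0.45 -0.18] [-0.072  0.004 -0.025]
[-3.47  0.37 -0.16] [-0.072  0.004 -0.025]
[-3.47  0.3  -0.15] [-0.072  0.004 -0.025]
[-3.48  0.22 -0.15] [-0.072  0.004 -0.025]
[-3.48  0.15 -0.15] [-0.072  0.004 -0.025]
[-3.49  0.07 -0.16] [-0.072  0.004 -0.025]
[-3.49 -0.   -0.17] [-0.072  0.004 -0.025]
[ 0.43369138 -0.0846433   0.15033912]
-0.09 [316.9 491.8]
0 [316.7 321.7]
0.034 [316.6 240.5]
0.09 [316.5  77.5]
```

View pics/w3.png

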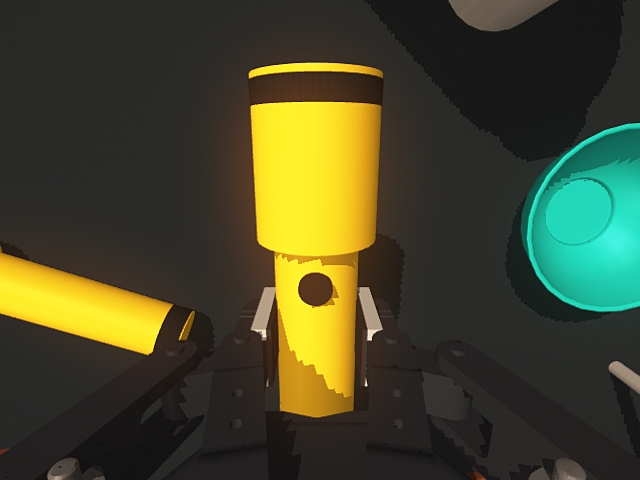

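Held straight: head centred at column 316, lens rim apex at row 63, shoulder apex at about row 255. Next I'll solve the torch's offset in the grip from those and carry on with the transfer.

```bash
python3 - <<'E'
from h import *
from scipy.optimize import least_squares
d=np.load('w3.npz');m={k:d[k] for k in d if k!='T'};T=d['T']
def f(p):
    q=lambda x,z:proj(m,(T@[x+p[0],0,z+p[1],1])[:3])[1]
    return [q(.09,-.022)-63,q(.034,-.022)-255]
r=least_squares(f,[0,-.013]);print(r.x,r.fun)
for y in(-.022,.022):print(proj(m,(T@[.09+r.x[0],y,r.x[1],1])[:3]))
E
python3 -m pendant '-3.42 0.66 -0.26 -0.072 0.004 -0.025 0.8; -3.43 0.59 -0.23 -0.072 0.004 -0.025 0.8; -3.44 0.52 -0.2 -0.072 0.004 -0.025 0.8; -3.46 0.45 -0.18 -0.072 0.004 -0.025 0.8; -3.47 0.37 -0.16 -0.072 0.004 -0.025 0.8; -3.47 0.3 -0.15 -0.072 0.004 -0.025 0.8; -3.48 0.22 -0.15 -0.072 0.004 -0.025 0.8; -3.48 0.15 -0.15 -0.072 0.004 -0.025 0.8; -3.49 0.07 -0.16 -0.072 0.004 -0.025 0.8; -3.49 0 -0.17 -0.072 0.004 -0.025 0.8'
```

```text
[ 0.00114608 -0.01066618] [-3.12638804e-13 -1.98951966e-13]
[250.54594973  74.81574918]
[382.33343644  74.65738384]
time_s: 7.85
eef_pos: [0.4416, 0.0292, 0.1598]
orientation: [0.147, 0.695, 0.678, 0.19]
contact_force: [0.5, 0.6, -2.3]
grip_width: 0.356
```

```bash
cat >> h.py <<'E'
OFF=np.array([.0011,0,-.0107,1])
def goal(mid,ax=(-.041,.999,0),lean=42):
    g=frame(ax,lean,[0,0,0]);g[:3,3]=np.array(mid)-g[:3,:3]@OFF[:3];return g
def mid(T): return (T@OFF)[:3]
E
python3 - <<'E'
from h import *
viewer.camera('wrist');T=pose();print(mid(T),sensors.observe()['qvel'].round(2),sensors.observe()['q'].round(2));plan(T,goal([.44,-.085,.15]),8)
E
```

```text
[0.43708171 0.0252395  0.16930764] [-0.18  0.    0.12  0.    0.2   0.04 -0.29] [ 0.13 -0.38 -0.25  2.4  -0.14  0.63 -0.07]
turn/row [-0.0312 -0.0026 -0.0104]
[-1.39  0.01  0.16] [-0.031 -0.003 -0.01 ]
[-1.39 -0.01  0.16] [-0.031 -0.003 -0.01 ]
[-1.39 -0.02  0.16] [-0.031 -0.003 -0.01 ]
[-1.39 -0.04  0.17] [-0.031 -0.003 -0.01 ]
[-1.39 -0.06  0.17] [-0.031 -0.003 -0.01 ]
[-1.39 -0.08  0.17] [-0.031 -0.003 -0.01 ]
[-1.39 -0.1   0.17] [-0.031 -0.003 -0.01 ]
[-1.38 -0.12  0.17] [-0.031 -0.003 -0.01 ]
```

```bash
python3 - <<'E'
from h import *
T=pose();print(mid(T));plan(T,goal([.495,-.085,.15]),9)
E
```

```text
[0.43708171 0.0252395  0.16930764]
turn/row [-0.0277 -0.0023 -0.0092]
[-1.23  0.55  0.42] [-0.028 -0.002 -0.009]
[-1.23  0.53  0.44] [-0.028 -0.002 -0.009]
[-1.24  0.51  0.46] [-0.028 -0.002 -0.009]
[-1.24  0.48  0.47] [-0.028 -0.002 -0.009]
[-1.24  0.46  0.49] [-0.028 -0.002 -0.009]
[-1.24  0.43  0.51] [-0.028 -0.002 -0.009]
[-1.25  0.41  0.52] [-0.028 -0.002 -0.009]
[-1.25  0.38  0.53] [-0.028 -0.002 -0.009]
[-1.25  0.35  0.55] [-0.028 -0.002 -0.009]
```

```bash
python3 -m pendant '-1.23 0.55 0.42 -0.028 -0.002 -0.009 0.8; -1.23 0.53 0.44 -0.028 -0.002 -0.009 0.8; -1.24 0.51 0.46 -0.028 -0.002 -0.009 0.8; -1.24 0.48 0.47 -0.028 -0.002 -0.009 0.8; -1.24 0.46 0.49 -0.028 -0.002 -0.009 0.8; -1.24 0.43 0.51 -0.028 -0.002 -0.009 0.8; -1.25 0.41 0.52 -0.028 -0.002 -0.009 0.8; -1.25 0.38 0.53 -0.028 -0.002 -0.009 0.8; -1.25 0.35 0.55 -0.028 -0.002 -0.009 0.8; 0 0 0 0 0 0 0.8'
python3 - <<'E'
from h import *
viewer.camera('top')
T=pose();m=viewer.camera_model('wrist');im=viewer.camera('wrist');np.savez('w4.npz',T=T,**m)
cv2.imwrite('pics/w4.png',im);cv2.imwrite('pics/t4.png',viewer.camera('top'))
print(mid(T),T[:3,:3].round(3),sensors.observe()['q'].round(2));plan(T,goal([.5433,-.085,.12]),8)
E
```

```text
time_s: 9.15
eef_pos: [0.5161, -0.0809, 0.1484]
orientation: [0.237, 0.649, 0.677, 0.255]
contact_force: [1.1, -0.9, -3.3]
grip_width: 0.359
[ 0.50911987 -0.07947772  0.15667383] [[-0.047  0.757  0.651]
 [ 0.999  0.029  0.038]
 [ 0.01   0.652 -0.758]] [ 1.44 -0.38 -1.06  2.4  -1.28  0.57  1.35]
turn/row [-0.0028 -0.0014 -0.0003]
[-0.09  0.03  0.62] [-0.003 -0.001 -0.   ]
[-0.09  0.02  0.62] [-0.003 -0.001 -0.   ]
[-0.09  0.02  0.62] [-0.003 -0.001 -0.   ]
[-0.09  0.02  0.62] [-0.003 -0.001 -0.   ]
[-0.09  0.02  0.62] [-0.003 -0.001 -0.   ]
[-0.09  0.02  0.62] [-0.003 -0.001 -0.   ]
[-0.09  0.01  0.62] [-0.003 -0.001 -0.   ]
[-0.09  0.01  0.62] [-0.003 -0.001 -0.   ]
```

View pics/w4.png

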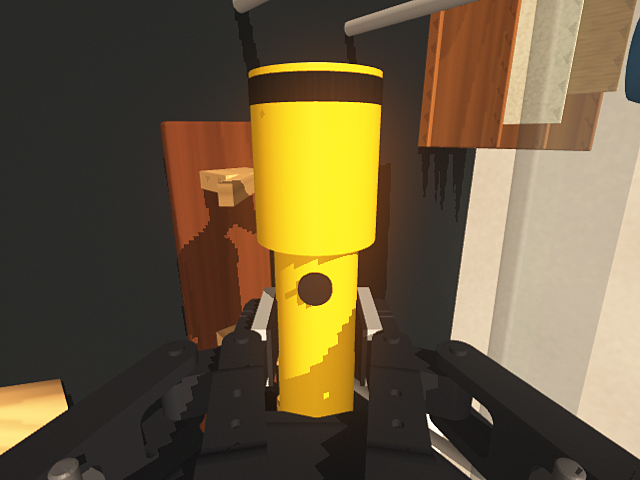

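View pics/t4.png

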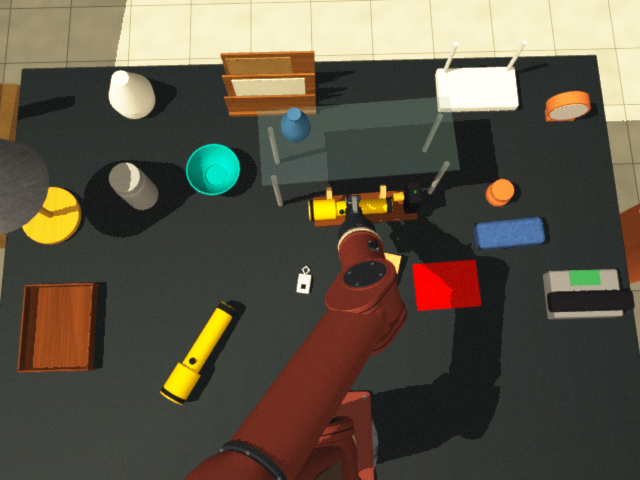

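The transfer has gone well: the torch hangs parallel to the cradle, just in front of it, at top (350,207). In the wrist view the wide saddle's near tip is at about (228,180). I'll check it against my seat estimate.

```bash
python3 - <<'E'
from h import *
d=np.load('w4.npz');m={k:d[k] for k in d if k!='T'}
s=np.array([.5433,-.102,.085]);y=np.array([-.041,.999,0]);y/=np.linalg.norm(y);x=np.array([y[1],-y[0],0])
for dy in(60,72):
  for dx in(-33,-31):print(dy,dx,proj(m,s+y*dy/1e3+x*dx/1e3+[0,0,.001]).round(1))
for dy in (112,):
  print('board +y corner', proj(m,np.array([.5046,-.0003,.012])).round(1))
im=cv2.imread('pics/w4.png');c=im[100:360,150:290];t=cv2.imread('pics/t4.png')[170:235,300:440]
a=cv2.resize(c,None,fx=2.3,fy=2.3,interpolation=2);b=cv2.resize(t,(450,209),interpolation=2)
o=np.zeros((600,790,3),np.uint8);o[:a.shape[0],:a.shape[1]]=a;o[:209,330:780]=b
sc=viewer.camera('scene');cv2.imwrite('pics/s4.png',sc);e=cv2.resize(sc[260:370,205:355],(450,330),interpolation=2);o[220:550,330:780]=e
cv2.imwrite('pics/c4.png',o)
E
```

```text
60 -33 [228.9 204. ]
60 -31 [232.4 203.6]
72 -33 [227.3 180.9]
72 -31 [230.8 180.6]
board +y corner [166.4 121. ]
```

View pics/c4.png

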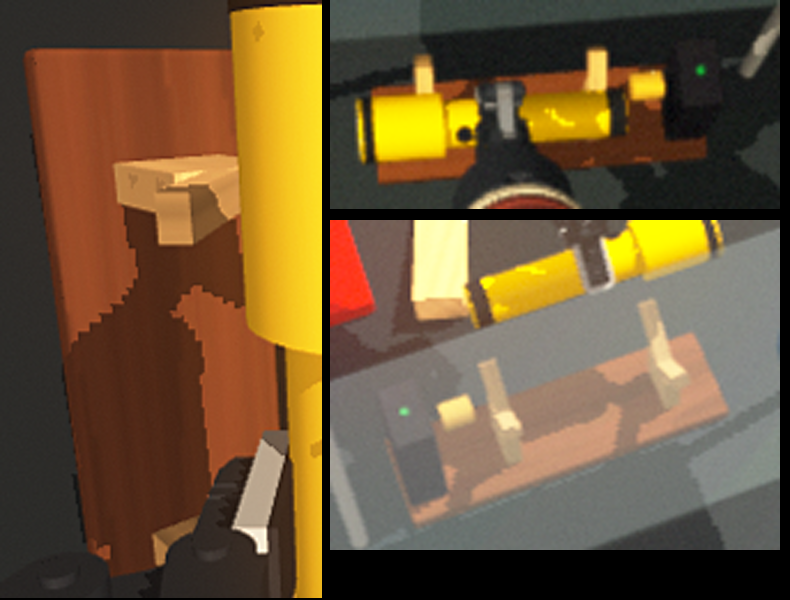

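The saddle's y extent matches the prediction to about 1 mm, and the board's centre gives the same seat x. Moving over the cradle now.

```bash
python3 - <<'E'
from h import *
T=pose();print(mid(T));plan(T,goal([.5426,-.085,.115]),8)
E
```

```text
[ 0.50968002 -0.07824994  0.15718484]
turn/row [-0.0026 -0.0016  0.0001]
[-0.11 -0.03  0.66] [-0.003 -0.002  0.   ]
[-0.11 -0.03  0.66] [-0.003 -0.002  0.   ]
[-0.11 -0.04  0.66] [-0.003 -0.002  0.   ]
[-0.11 -0.04  0.66] [-0.003 -0.002  0.   ]
[-0.11 -0.04  0.66] [-0.003 -0.002  0.   ]
[-0.11 -0.04  0.66] [-0.003 -0.002  0.   ]
[-0.11 -0.04  0.66] [-0.003 -0.002  0.   ]
[-0.1  -0.05  0.66] [-0.003 -0.002  0.   ]
```

```bash
python3 -m pendant '-0.11 -0.03 0.66 -0.003 -0.002 0 0.8; -0.11 -0.03 0.66 -0.003 -0.002 0 0.8; -0.11 -0.04 0.66 -0.003 -0.002 0 0.8; -0.11 -0.04 0.66 -0.003 -0.002 0 0.8; -0.11 -0.04 0.66 -0.003 -0.002 0 0.8; -0.11 -0.04 0.66 -0.003 -0.002 0 0.8; -0.11 -0.04 0.66 -0.003 -0.002 0 0.8; -0.1 -0.05 0.66 -0.003 -0.002 0 0.8; 0 0 0 0 0 0 0.8; 0 0 0 0 0 0 0.8'
python3 - <<'E'
from h import *
t=viewer.camera('top');sc=viewer.camera('scene');T=pose();cv2.imwrite('pics/t5.png',t);cv2.imwrite('pics/s5.png',sc)
print(mid(T),T[:3,:3].round(3),sensors.observe()['q'].round(2),sensors.observe()['contact_force'])
plan(T,goal([.5426,-.085,.09]),8)
o=np.zeros((600,800,3),np.uint8);o[:300,:800]=cv2.resize(t[175:235,290:450],(800,300),interpolation=2);o[300:,:500]=cv2.resize(sc[270:360,210:360],(500,300),interpolation=2)
cv2.imwrite('pics/c5.png',o)
for n in('top','scene'):
    m=viewer.camera_model(n);print(n,[proj(m,(T@[.0011+x,0,-.0107,1])[:3]).round(1).tolist() for x in(-.09,.09)])
E
```

```text
time_s: 10.6
eef_pos: [0.5498, -0.0868, 0.1074]
orientation: [0.25, 0.647, 0.672, 0.259]
contact_force: [0.8, -0.0, -1.9]
grip_width: 0.351
[ 0.54259196 -0.08628212  0.11551885] [[-0.038  0.74   0.672]
 [ 0.999  0.03   0.023]
 [-0.004  0.672 -0.741]] [ 1.46 -0.07 -1.22  2.39 -1.36  0.24  1.52] [ 0.83591657 -1.7102193  -2.85187461]
turn/row [0.0005 0.0006 0.    ]
[ 0.02 -0.21  0.24] [0.    0.001 0.   ]
[ 0.02 -0.21  0.24] [0.    0.001 0.   ]
[ 0.02 -0.21  0.24] [0.    0.001 0.   ]
[ 0.02 -0.21  0.24] [0.    0.001 0.   ]
[ 0.02 -0.21  0.24] [0.    0.001 0.   ]
[ 0.02 -0.21  0.24] [0.    0.001 0.   ]
[ 0.02 -0.21  0.24] [0.    0.001 0.   ]
[ 0.02 -0.21  0.24] [0.    0.001 0.   ]
top [[391.3, 194.6], [312.0, 199.7]]
scene [[254.0, 313.2], [333.7, 287.3]]
```

View pics/c5.png

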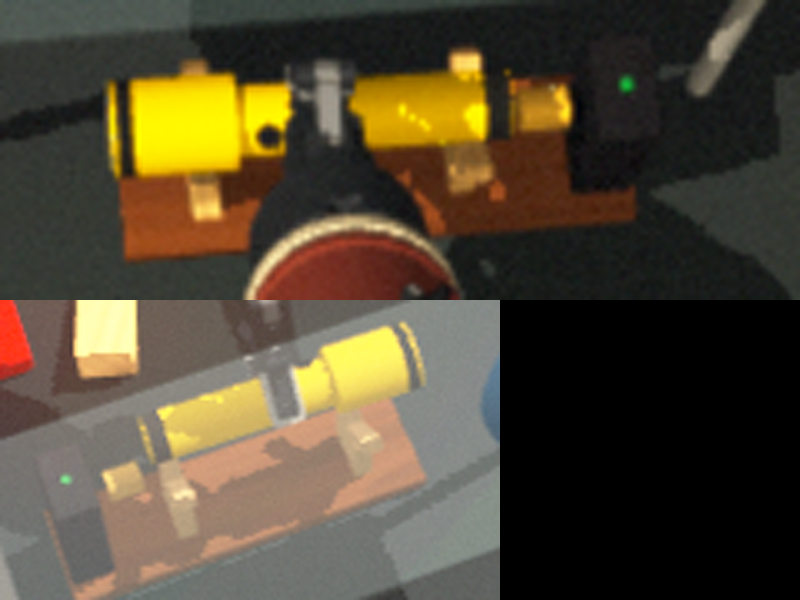

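The torch is centred above both saddles, with the tail at top (392,195) as predicted. Next, lower it to 5 mm above the seat.

```bash
python3 -m pendant '0.02 -0.21 0.24 0 0.001 0 0.8; 0.02 -0.21 0.24 0 0.001 0 0.8; 0.02 -0.21 0.24 0 0.001 0 0.8; 0.02 -0.21 0.24 0 0.001 0 0.8; 0.02 -0.21 0.24 0 0.001 0 0.8; 0.02 -0.21 0.24 0 0.001 0 0.8; 0.02 -0.21 0.24 0 0.001 0 0.8; 0.02 -0.21 0.24 0 0.001 0 0.8; 0 0 0 0 0 0 0.8; 0 0 0 0 0 0 0.8'
python3 - <<'E'
from h import *
viewer.camera('top');T=pose();s=sensors.observe();print(mid(T),T[:3,:3].round(3),s['q'].round(2),s['contact_force'],s['moment']);plan(T,goal([.5426,-.085,.085]),5)
E
```

```text
time_s: 11.95
eef_pos: [0.5521, -0.086, 0.0831]
orientation: [0.247, 0.646, 0.674, 0.261]
contact_force: [-0.5, 0.3, -2.5]
grip_width: 0.354
[ 0.54491952 -0.08532577  0.0910344 ] [[-0.044  0.742  0.669]
 [ 0.999  0.03   0.032]
 [ 0.003  0.67  -0.742]] [ 1.49  0.1  -1.3   2.4  -1.5   0.09  1.73] [ 0.11350613  0.44027009 -2.14901137] [-0.06329516  1.16658222  0.04811056]
turn/row [ 0.0002 -0.0009 -0.0001]
[ 0.01 -0.12  0.06] [ 0.    -0.001 -0.   ]
[ 0.01 -0.12  0.06] [ 0.    -0.001 -0.   ]
[ 0.01 -0.12  0.06] [ 0.    -0.001 -0.   ]
[ 0.01 -0.12  0.06] [ 0.    -0.001 -0.   ]
[ 0.01 -0.12  0.06] [ 0.    -0.001 -0.   ]
```

The arm has run into joint limits (q3, q4, q5, q6), and the elbow has swung into a poor posture. I'll fit a kinematic model to the logged poses and check whether a better posture exists at the goal.

```bash
cat > kin.py <<'E'
from h import *
from scipy.optimize import least_squares
S0=np.array([-1,1,-1,1,-1,1,-1.])
LO=np.array([-2.58,-.38,-1.3,.25,-1.5,.08,-2.65]);HI=np.array([2.58,2.09,1.39,2.4,4.64,2.09,2.65])
def fk(q,L,S=S0):
    h,a,b,c,e,f,g=L;q=np.asarray(q)*S;r=lambda ax,t:Ro.from_euler(ax,t).as_matrix()
    p=np.array([0,0,h]);R=r('z',q[0])@r('y',q[1]*1);p=p+R@[e,0,a];R=R@r('z',q[2])@r('y',q[3]);p=p+R@[f,0,b];R=R@r('z',q[4])@r('y',q[5]);p=p+R@[g,0,c];R=R@r('z',q[6]);return p,R
E
cat > fit.py <<'E'
from kin import *
Q=[[-1.277,.333,.04,1.465,-.013,1.343,-.059],[-1.01063,-.05113,.36017,1.89823,.02014,1.29201,-.90571],[1.44,-.38,-1.06,2.4,-1.28,.57,1.35],[1.46,-.07,-1.22,2.39,-1.36,.24,1.52],[1.49,.1,-1.3,2.4,-1.5,.09,1.73]]
def RQ(q):return Ro.from_quat([q[1],q[2],q[3],q[0]]).as_matrix()
P=[([.2487,.6,.2304],RQ([-1.2e-4,.19517,.98077,-8e-4])),([.4001,.2489,.2311],np.array([[.2344,.9721,0],[.9721,-.2344,0],[0,0,-1.]])),
([.5166,-.0797,.149],np.array([[-.047,.757,.651],[.999,.029,.038],[.01,.652,-.758]])),([.5498,-.0868,.1074],np.array([[-.038,.74,.672],[.999,.03,.023],[-.004,.672,-.741]])),([.5521,-.086,.0831],np.array([[-.044,.742,.669],[.999,.03,.032],[.003,.67,-.742]]))]
import itertools
best=[]
for s in itertools.product([1,-1],repeat=4):
  S=np.array([s[0],1,s[1],1,s[2],1,s[3]])
  for k in range(4):
    C=Ro.from_euler('z',np.pi/2*k).as_matrix()
    e=sum(np.linalg.norm(fk(q,[0]*7,S)[1]@C-R) for q,(p,R) in zip(Q,P));best.append((e,s,k))
best.sort(key=lambda t:t[0]);print(best[:3])
_,s,k=best[0];S=np.array([s[0],1,s[1],1,s[2],1,s[3]])
f=lambda L:np.concatenate([fk(q,L,S)[0]-p for q,(p,R) in zip(Q,P)])
r=least_squares(f,[.35,.4,.4,.25,0,0,0]);print(r.x.round(4),np.abs(r.fun).max())
np.savez('kin.npz',L=r.x,S=S,k=k)
C=Ro.from_euler('z',np.pi/2*k).as_matrix()
rng=np.random.default_rng(0)
for lean in(40,42,45):
 g=goal([.5426,-.086,.085],lean=lean)
 def F(q):
    p,R=fk(q,r.x,S);return np.r_[(p-g[:3,3])*10,(R@C-g[:3,:3]).ravel()*2,.003*(q-(LO+HI)/2)]
 sols=[]
 for i in range(60):
    x=least_squares(F,rng.uniform(LO,HI),bounds=(LO,HI));
    if np.abs(x.fun[:12]).max()<.02:sols.append((np.minimum(x.x-LO,HI-x.x).min(),x.x.round(2).tolist()))
 sols.sort(reverse=True)
 seen=[]
 for m,x in sols:
    if all(np.abs(np.array(x)-y).max()>.3 for y in seen):seen.append(np.array(x));print(lean,round(m,3),x)
E
python3 fit.py
```

```text
[(np.float64(0.05319910861709997), (-1, -1, -1, -1), 1), (np.float64(3.649762069263712), (1, 1, 1, 1), 1), (np.float64(4.488606635625763), (1, 1, 1, -1), 3)]
[ 0.2439  0.4773  0.4775  0.3557 -0.0471  0.0062 -0.0746] 0.0392682815500191
40 0.0 [-1.31, 0.43, 1.39, 2.39, 4.48, 0.4, 1.61]
40 0.0 [1.7, 0.55, -1.23, 2.37, 1.7, 0.08, -0.97]
40 0.0 [-0.49, 0.15, 0.52, 2.32, 4.64, 0.1, 1.64]
40 0.0 [0.08, 0.14, -0.0, 2.31, -1.5, 0.08, 1.59]
42 0.013 [-0.21, 0.14, 0.27, 2.29, 4.45, 0.09, 1.88]
42 0.0 [-1.3, 0.42, 1.38, 2.4, 4.37, 0.39, 1.72]
42 0.0 [1.75, 0.67, -1.3, 2.38, 1.92, 0.18, -1.11]
45 0.051 [-0.18, 0.14, 0.26, 2.29, 4.17, 0.13, 2.18]
45 0.0 [1.75, 0.7, -1.3, 2.37, 2.17, 0.17, -1.34]
45 0.0 [-1.26, 0.34, 1.32, 2.4, 4.19, 0.33, 1.94]
```

```bash
python3 - <<'E'
s=open('kin.py').read();s=s.replace("p=p+R@[e,0,a];R=R@r('z',q[2])@r('y',q[3])","p=p+R@[0,0,a];R=R@r('z',q[2]);p=p+R@[e,0,0];R=R@r('y',q[3])");open('kin.py','w').write(s)
E
sed -i 's/range(60)/range(40)/' fit.py; python3 fit.py
```

```text
[(np.float64(0.05319910861709997), (-1, -1, -1, -1), 1), (np.float64(3.649762069263712), (1, 1, 1, 1), 1), (np.float64(4.488606635625763), (1, 1, 1, -1), 3)]
[ 0.2055  0.4652  0.47    0.3191  0.0147 -0.0131 -0.0212] 0.041710961908884125
40 0.014 [0.17, 0.05, 0.04, 2.39, -1.4, 0.17, 1.6]
40 0.0 [1.29, 0.1, -1.11, 2.39, -1.24, 0.08, 1.47]
42 0.003 [0.05, 0.05, 0.17, 2.4, 4.62, 0.18, 1.86]
42 0.0 [1.36, 0.11, -1.17, 2.39, -1.5, 0.08, 1.74]
45 0.0 [1.46, 0.15, -1.26, 2.4, 3.96, 0.09, 2.6]
```

```bash
cat > fit2.py <<'E'
exec(open('fit.py').read().split('import itertools')[0])
s=sensors.observe();T=pose(s);Q.append(s['q']);P.append((T[:3,3],T[:3,:3]))
Q.append([.13,-.38,-.25,2.4,-.14,.63,-.07]);P.append((np.array([.4416,.0292,.1598])+[-.0,-.004,0],RQ([.147,.695,.678,.19])))
S=-np.ones(7);S[[1,3,5]]=1
r=lambda ax,t:Ro.from_euler(ax,t).as_matrix()
def fk2(q,L):
    q=np.asarray(q)*S;h,s0,a,e,ey,b,f,fy,c,g,gy=L
    R=r('z',q[0]);p=np.array([0,0,h])+R@[s0,0,0];R=R@r('y',q[1]);p=p+R@[0,0,a];R=R@r('z',q[2]);p=p+R@[e,ey,0];R=R@r('y',q[3]);p=p+R@[f,0,0]
    R=R@r('z',q[4]);p=p+R@[0,fy,b];R=R@r('y',q[5]);p=p+R@[g,gy,c];R=R@r('z',q[6]);return p,R@r('z',np.pi/2)
w=lambda L:np.r_[np.concatenate([fk2(q,L)[0]-p for q,(p,R) in zip(Q,P)]),.001*(np.array(L)-[.3,0,.4,0,0,.4,0,0,.25,0,0])]
o=least_squares(w,[.3,0,.4,0,0,.4,0,0,.25,0,0])
if __name__=='__main__':
    print(o.x.round(4));print((o.fun[:21].reshape(-1,3)*1000).round(1))
    print([np.degrees(Ro.from_matrix(fk2(q,o.x)[1].T@R).magnitude()).round(2) for q,(p,R) in zip(Q,P)])
E
python3 fit2.py
```

```text
[ 0.2571  0.0104  0.4924  0.0134 -0.0215  0.4908  0.0169 -0.0097  0.3634
  0.0059 -0.0097]
[[-1.9  5.3 -2.4]
 [-7.1 -4.8  2.9]
 [-0.7 -6.  -2.9]
 [ 0.4 -2.  -1.7]
 [ 0.5  2.  -1. ]
 [ 2.5  1.   1. ]
 [-2.  -1.2  4.2]]
[np.float64(0.15), np.float64(0.73), np.float64(0.56), np.float64(0.19), np.float64(0.52), np.float64(0.0), np.float64(0.72)]
```

```bash
cat > ik.py <<'E'
from fit2 import *
rng=np.random.default_rng(1);L=o.x
def tool(mid_,lean,tilt,flip=0):
    g=goal(mid_,lean=lean)
    c=np.array(mid_);g[:3,:3]=g[:3,:3]@r('y',np.radians(tilt))@r('z',np.pi*flip)
    g[:3,3]=c+g[:3,2]*.0107;return g
def ik(g,n=12,x0=None):
    F=lambda q:np.r_[(fk2(q,L)[0]-g[:3,3])*10,(fk2(q,L)[1]-g[:3,:3]).ravel()*3,.01*np.maximum(0,.2-(q-LO))*5,.01*np.maximum(0,.2-(HI-q))*5]
    res=[]
    for i in range(n):
        x=least_squares(F,rng.uniform(LO,HI) if x0 is None else x0,bounds=(LO,HI),max_nfev=60)
        e=np.abs(x.fun[:3]).max()/10+np.abs(x.fun[3:12]).max()/3*.1
        if e<.002:res.append((round(np.minimum(x.x-LO,HI-x.x).min(),3),x.x.round(2).tolist()))
    return sorted(res,reverse=True)[:2]
E
cat > s.py <<'E'
from ik import *
for fl in(0,1):
 for lean in(35,40,45):
  for tilt in(-30,-15,0,15,30):
    print(fl,lean,tilt,ik(tool([.5426,-.086,.085],lean,tilt,fl),8))
E
time python3 s.py
```

```text
0 35 -30 [(np.float64(0.005), [-1.13, 0.28, 0.91, 2.39, 1.29, 0.46, -1.58]), (np.float64(0.005), [-1.14, 0.28, 0.91, 2.39, 1.29, 0.46, -1.58])]
0 35 -15 [(np.float64(0.016), [-1.35, 0.31, 1.37, 2.37, -0.22, 0.1, 0.09])]
0 35 0 [(np.float64(0.073), [-0.93, 0.12, 1.19, 2.33, -1.02, 0.31, 1.18]), (np.float64(0.073), [-0.93, 0.12, 1.19, 2.33, -1.02, 0.31, 1.18])]
0 35 15 [(np.float64(0.152), [-0.22, 0.18, 0.7, 2.25, -1.19, 0.69, 1.51]), (np.float64(0.15), [-0.05, 0.16, 0.51, 2.25, -1.15, 0.65, 1.48])]
0 35 30 [(np.float64(0.274), [1.1, 0.34, -0.62, 2.13, -0.89, 0.76, 1.41]), (np.float64(0.274), [0.06, 0.37, 0.59, 2.12, -1.23, 1.07, 1.65])]
0 40 -30 [(np.float64(0.0), [-1.48, 0.79, 1.39, 2.37, -0.72, 0.1, 0.17]), (np.float64(0.0), [-1.48, 0.79, 1.39, 2.37, -0.72, 0.1, 0.17])]
0 40 -15 []
0 40 0 [(np.float64(0.004), [-0.32, 0.04, 0.58, 2.4, -1.4, 0.21, 1.61]), (np.float64(0.004), [-0.32, 0.04, 0.58, 2.4, -1.4, 0.21, 1.61])]
0 40 15 [(np.float64(0.1), [1.45, 0.25, -1.1, 2.3, -0.99, 0.37, 1.44]), (np.float64(0.095), [0.31, 0.14, 0.16, 2.31, -1.3, 0.6, 1.69])]
0 40 30 [(np.float64(0.233), [0.
[... 1032 characters left out ...]
loat64(0.0), [0.5, 0.03, -0.28, 2.4, -1.35, 0.17, -1.59])]
1 40 15 [(np.float64(0.1), [1.43, 0.25, -1.08, 2.3, -1.01, 0.38, -1.69]), (np.float64(0.095), [0.31, 0.14, 0.16, 2.31, -1.3, 0.6, -1.45])]
1 40 30 [(np.float64(0.233), [0.8, 0.31, -0.23, 2.17, -1.13, 0.85, -1.45]), (np.float64(0.233), [0.57, 0.31, 0.03, 2.17, -1.2, 0.92, -1.41])]
1 45 -30 []
1 45 -15 []
1 45 0 []
1 45 15 [(np.float64(0.058), [-0.59, 0.51, 1.26, 2.34, 4.58, 1.08, -1.17]), (np.float64(0.058), [-0.59, 0.51, 1.26, 2.34, 4.58, 1.08, -1.17])]
1 45 30 [(np.float64(0.195), [0.9, 0.33, -0.31, 2.2, -1.23, 0.84, -1.28]), (np.float64(0.195), [0.64, 0.32, -0.01, 2.2, -1.3, 0.93, -1.24])]
real	0m40.829s
user	0m40.802s
sys	0m0.167s
```

```bash
cat > s2.py <<'E'
from ik import *
q0=sensors.observe()['q']
for lean in(38,36,34,32,30):
  print(lean,[ik(tool(p,lean,0),1,np.clip(q0,LO+.02,HI-.02)) for p in([.5426,-.086,.091],[.5426,-.086,.084],[.5433,-.104,.084])])
E
python3 s2.py; python3 -c "
from h import *
T=pose();print(mid(T))
for l in (35,33): plan(T,goal([.5426,-.0855,.092],lean=l),6)"
```

```text
38 [[(np.float64(0.029), [-0.34, 0.01, 0.57, 2.37, -0.99, 0.2, 1.18])], [(np.float64(0.023), [-0.15, 0.03, 0.38, 2.38, -1.09, 0.19, 1.28])], [(np.float64(0.035), [0.09, 0.04, 0.18, 2.37, -1.11, 0.22, 1.34])]]
36 [[(np.float64(0.045), [-0.09, 0.01, 0.28, 2.35, -0.71, 0.21, 0.89])], [(np.float64(0.042), [-0.06, 0.03, 0.26, 2.36, -0.8, 0.2, 0.98])], [(np.float64(0.053), [0.44, 0.04, -0.21, 2.35, -0.79, 0.21, 1.01])]]
34 [[(np.float64(0.063), [0.45, 0.01, -0.3, 2.34, -0.48, 0.23, 0.63])], [(np.float64(0.058), [0.37, 0.03, -0.21, 2.34, -0.52, 0.22, 0.67])], [(np.float64(0.073), [0.45, 0.04, -0.24, 2.33, -0.59, 0.24, 0.79])]]
32 [[(np.float64(0.086), [1.06, 0.03, -0.94, 2.31, -0.23, 0.26, 0.38])], [(np.float64(0.079), [0.65, 0.04, -0.52, 2.32, -0.32, 0.25, 0.46])], [(np.float64(0.093), [0.88, 0.06, -0.71, 2.31, -0.32, 0.26, 0.51])]]
30 [[(np.float64(0.109), [1.14, 0.05, -1.04, 2.29, -0.1, 0.31, 0.24])], [(np.float64(0.101), [1.0, 0.06, -0.9, 2.3, -0.11, 0.29, 0.25])], [(np.float64(0.114), [1.05, 0.08, -0.9, 2.29, -0.14, 0.3, 0.33])]]
[ 0.54491952 -0.08532577  0.0910344 ]
turn/row [ 0.0206 -0.0007 -0.    ]
[-0.   -0.04 -0.04] [ 0.021 -0.001 -0.   ]
[-0.   -0.04 -0.04] [ 0.021 -0.001 -0.   ]
[-0.   -0.04 -0.04] [ 0.021 -0.001 -0.   ]
[-0.   -0.04 -0.04] [ 0.021 -0.001 -0.   ]
[-0.   -0.04 -0.04] [ 0.021 -0.001 -0.   ]
[-0.   -0.04 -0.04] [ 0.021 -0.001 -0.   ]
turn/row [ 0.0264 -0.0007 -0.    ]
[-0.   -0.05 -0.04] [ 0.026 -0.001 -0.   ]
[-0.   -0.05 -0.04] [ 0.026 -0.001 -0.   ]
[-0.   -0.05 -0.04] [ 0.026 -0.001 -0.   ]
[-0.   -0.05 -0.04] [ 0.026 -0.001 -0.   ]
[-0.   -0.05 -0.04] [ 0.026 -0.001 -0.   ]
[-0.   -0.05 -0.03] [ 0.026 -0.001 -0.   ]
```

Easing the lean from 42° to 33° frees the joints and still leaves about 30 mm to the shelf edge. The torch is round, so turning it about its own axis does no harm.

```bash
python3 -m pendant '0 -0.04 -0.05 0.02 -0.001 0 0.8; 0 -0.04 -0.05 0.02 -0.001 0 0.8; 0 -0.04 -0.05 0.02 0 0 0.8; 0 -0.04 -0.04 0.02 -0.001 0 0.8; 0 -0.04 -0.03 0.02 0 0 0.8; 0 -0.04 -0.03 0.02 -0.001 0 0.8; 0 -0.04 -0.03 0.02 0 0 0.8; 0 -0.02 0 0.018 0 0 0.8; 0 0 0 0 0 0 0.8; 0 0 0 0 0 0 0.8'
python3 - <<'E'
from h import *
viewer.camera('top');T=pose();s=sensors.observe();print(mid(T),T[:3,:3].round(3),s['q'].round(2),s['contact_force'],s['moment']);plan(T,goal([.5428,-.086,.085],lean=33),6)
E
```

```text
time_s: 13.25
eef_pos: [0.5478, -0.0862, 0.0832]
orientation: [0.197, 0.664, 0.692, 0.205]
contact_force: [0.4, 0.4, -2.4]
grip_width: 0.35
[ 0.54184961 -0.08545766  0.09215455] [[-0.041  0.838  0.544]
 [ 0.999  0.034  0.023]
 [ 0.     0.545 -0.839]] [ 1.    0.04 -0.85  2.3  -0.32  0.26  0.49] [-0.49008664 -0.51860396 -1.90271156] [-0.02098612  0.97061627 -0.03117451]
turn/row [ 0.     -0.0001 -0.    ]
[-0.01 -0.05  0.11] [ 0. -0. -0.]
[-0.01 -0.05  0.11] [ 0. -0. -0.]
[-0.01 -0.05  0.11] [ 0. -0. -0.]
[-0.01 -0.05  0.11] [ 0. -0. -0.]
[-0.01 -0.05  0.11] [ 0. -0. -0.]
[-0.01 -0.05  0.11] [ 0. -0. -0.]
```

```bash
python3 -m pendant '0 -0.02 0.05 0 0 0 0.8; 0 -0.02 0.05 0 0 0 0.8; 0 -0.02 0.05 0 0 0 0.8; 0 -0.02 0.05 0 0 0 0.8; 0 -0.02 0.05 0 0 0 0.8; 0 -0.02 0.05 0 0 0 0.8; 0 -0.02 0.05 0 0 0 0.8; 0 -0.02 0.05 0 0 0 0.8; 0 0 0 0 0 0 0.8; 0 0 0 0 0 0 0.8'
python3 -c "
from h import *
T=pose();s=sensors.observe();print(mid(T),s['contact_force'],s['moment'])"
```

```text
time_s: 14.55
eef_pos: [0.5488, -0.0863, 0.0791]
orientation: [0.197, 0.664, 0.692, 0.205]
contact_force: [1.0, -0.9, -2.0]
grip_width: 0.352
[ 0.54294777 -0.08549219  0.08808435] [ 0.97436127 -0.85068586 -1.95029635] [-0.0319823   0.87803194  0.02059929]
```

```bash
python3 -m pendant '0 -0.02 0.03 0 0 0 0.8; 0 -0.02 0.03 0 0 0 0.8; 0 -0.02 0.03 0 0 0 0.8; 0 -0.02 0.03 0 0 0 0.8; 0 -0.02 0.03 0 0 0 0.8; 0 -0.02 0.03 0 0 0 0.8; 0 -0.02 0.03 0 0 0 0.8; 0 -0.02 0.03 0 0 0 0.8; 0 0 0 0 0 0 0.8; 0 0 0 0 0 0 0.8'
python3 -c "
from h import *
T=pose();s=sensors.observe();print(mid(T),s['contact_force'],s['moment'])"
```

```text
time_s: 15.8
eef_pos: [0.5499, -0.0865, 0.0772]
orientation: [0.198, 0.664, 0.692, 0.206]
contact_force: [3.2, 0.4, 5.2]
grip_width: 0.351
[ 0.54399227 -0.08559639  0.08614749] [3.2262888  0.40615977 5.1828228 ] [ 0.02833824 -0.44107382  0.2124831 ]
```

```bash
python3 -m pendant '0 0.02 0.02 0 0 0 0.8; 0 0.02 0.02 0 0 0 0.8; 0 0.02 0.02 0 0 0 0.8; 0 0 0.01 0 0 0 0.8; 0 0 0.01 0 0 0 0.8; 0 -0.01 0.02 0 0 0 0.8; 0 0 0 0 0 0 0.8; 0 0 0 0 0 0 0.8; 0 0 0 0 0 0 0.8; 0 0 0 0 0 0 0.8'
python3 - <<'E'
from h import *
t=viewer.camera('top');sc=viewer.camera('scene');T=pose();s=sensors.observe();print(mid(T),T[:3,0],s['contact_force'],s['moment'])
o=np.zeros((600,800,3),np.uint8);o[:300,:800]=cv2.resize(t[175:235,290:450],(800,300),interpolation=2);o[300:,:500]=cv2.resize(sc[270:360,210:360],(500,300),interpolation=2)
cv2.imwrite('pics/c6.png',o)
E
```

```text
time_s: 17.05
eef_pos: [0.5506, -0.0866, 0.0764]
orientation: [0.198, 0.664, 0.692, 0.205]
contact_force: [1.3, 0.6, 6.5]
grip_width: 0.35
[ 0.54470461 -0.0857329   0.08538525] [-4.09358362e-02  9.99161655e-01 -4.95034039e-04] [2.37416075 1.51867025 5.53384052] [-0.19071508 -0.29217759  0.17570795]
```

View pics/c6.png

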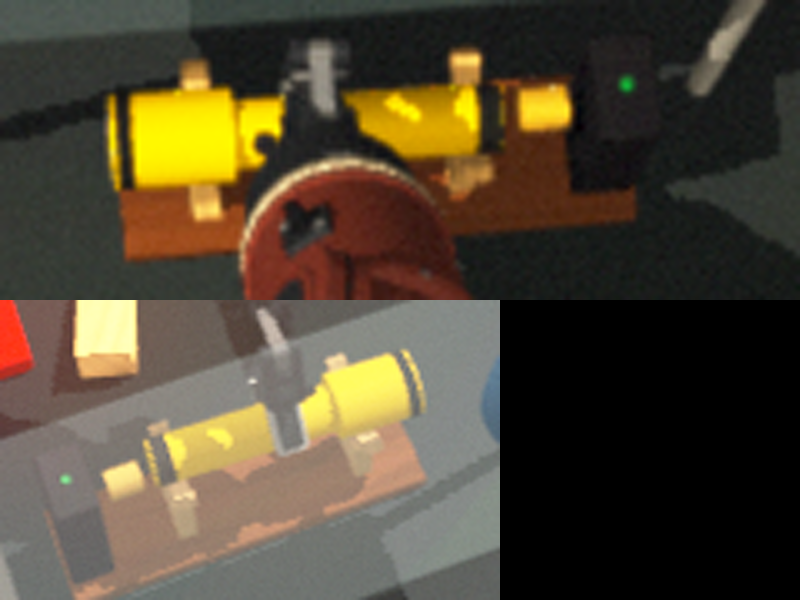

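The torch rests in both saddles with its tail a few mm short of the contact: top crop tail at (505,115), contact at (520,108). Now the slide towards -y.

```bash
python3 -m pendant '-0.1 0 0 0 0 0 0.8; -0.15 0 0 0 0 0 0.8; -0.15 0 0 0 0 0 0.8; -0.15 0 0 0 0 0 0.8; -0.15 0 0 0 0 0 0.8; -0.15 0 0 0 0 0 0.8; -0.15 0 0 0 0 0 0.8; -0.1 0 0 0 0 0 0.8; -0.1 0 0 0 0 0 0.8; 0 0 0 0 0 0 0.8'
python3 -c "
from h import *
T=pose();s=sensors.observe();print(mid(T),T[:3,0],s['contact_force'],s['moment'])"
```

```text
time_s: 18.4
eef_pos: [0.5513, -0.0964, 0.0763]
orientation: [0.197, 0.663, 0.693, 0.206]
contact_force: [5.5, 8.7, 3.7]
grip_width: 0.35
[ 0.54537161 -0.09560748  0.08524151] [-4.41810432e-02  9.99023385e-01  5.57358363e-04] [5.54272367 8.68749136 3.68095012] [ 1.2557882  -0.76785147  1.07481744]
```

```bash
python3 -m pendant '-0.05 0.02 0.01 0 0 0 0.8; -0.05 0.02 0.01 0 0 0 0.8; -0.08 0 0 0 0 0 0.8; -0.08 0 0 0 0 0 0.8; -0.08 0 0 0 0 0 0.8; -0.08 0 0 0 0 0 0.8; -0.08 0 0 0 0 0 0.8; 0 0 0 0 0 0 0.8; 0 0 0 0 0 0 0.8; 0 0 0 0 0 0 0.8'
python3 -c "
from h import *
T=pose();s=sensors.observe();print(mid(T),T[:3,0],s['contact_force'],s['moment'])"
```

```text
time_s: 19.65
eef_pos: [0.5517, -0.1014, 0.0761]
orientation: [0.196, 0.663, 0.693, 0.206]
contact_force: [6.1, 8.1, 3.7]
grip_width: 0.353
[ 0.54582525 -0.10058681  0.08511487] [-4.40729180e-02  9.99028068e-01  7.04820608e-04] [6.05012754 8.11105112 3.69530864] [ 1.20581253 -0.71956665  1.03797727]
```

```bash
python3 -m pendant '-0.06 0.01 0.01 0 0 0 0.8; -0.06 0.01 0.01 0 0 0 0.8; -0.06 0 0 0 0 0 0.8; -0.06 0 0 0 0 0 0.8; -0.06 0 0 0 0 0 0.8; 0 0 0 0 0 0 0.8; 0 0 0 0 0 0 0.8; 0 0 0 0 0 0 0.8; 0 0 0 0 0 0 0.8; 0 0 0 0 0 0 0.8'
python3 -c "
from h import *
T=pose();s=sensors.observe();print(mid(T),T[:3,0],s['contact_force'],s['moment'])"
```

```text
time_s: 20.9
eef_pos: [0.552, -0.1036, 0.076]
orientation: [0.196, 0.663, 0.693, 0.206]
contact_force: [3.0, 10.4, 6.0]
grip_width: 0.351
[ 0.54610345 -0.10281961  0.08493728] [-0.04507456  0.99898291  0.00119751] [ 3.01897536 10.41831936  6.00570079] [ 1.76423933 -0.55787481  1.29227087]
```

```bash
python3 -m pendant '-0.04 0 0 0 0 0 0.8; -0.04 0 0 0 0 0 0.8; -0.04 0 0 0 0 0 0.8; -0.04 0 0 0 0 0 0.8; 0 0 0 0 0 0 0.8; 0 0 0 0 0 0 0.8; 0 0 0 0 0 0 0.8; 0 0 0 0 0 0 0.8; 0 0 0 0 0 0 0.8; 0 0 0 0 0 0 0.8'
python3 - <<'E'
from h import *
t=viewer.camera('top');sc=viewer.camera('scene');T=pose();s=sensors.observe();print(mid(T),T[:3,0],s['contact_force'],s['moment'])
o=np.zeros((600,800,3),np.uint8);o[:300,:800]=cv2.resize(t[175:235,290:450],(800,300),interpolation=2);o[300:,:500]=cv2.resize(sc[270:360,210:360],(500,300),interpolation=2)
cv2.imwrite('pics/c7.png',o)
E
```

```text
time_s: 22.15
eef_pos: [0.552, -0.1037, 0.0759]
orientation: [0.195, 0.662, 0.694, 0.206]
contact_force: [1.2, 16.2, 9.3]
grip_width: 0.349
[ 0.54614271 -0.10293964  0.08484369] [-0.04716134  0.9988852   0.00203924] [ 1.72230579 15.4773154   9.55085666] [ 2.76765352 -0.71557587  1.88536695]
```

View pics/c7.png

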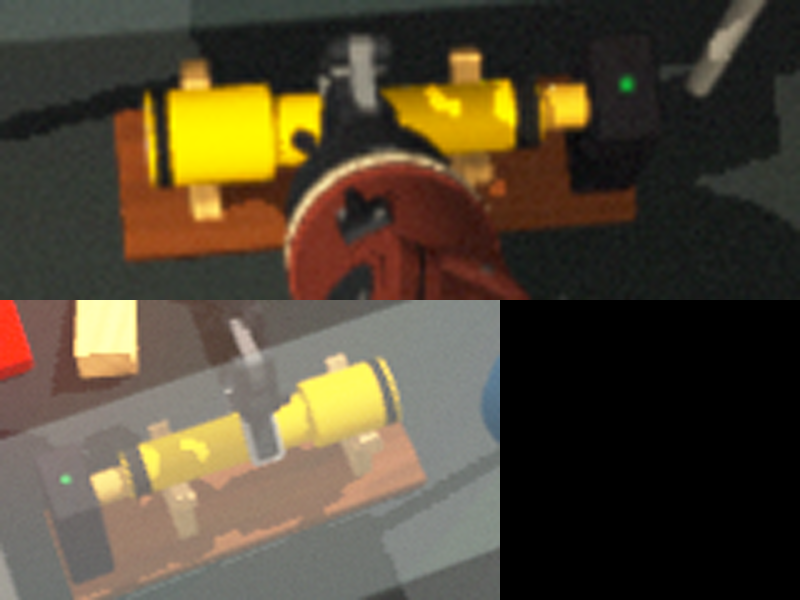

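The torch stopped dead while the push force rose from 8 to 16 N, so the contact is on its hard stop. I'll relieve the push and then open.

```bash
python3 -m pendant '0.05 0 0 0 0 0 0.8; 0.05 0 0 0 0 0 0.8; 0.05 0 0 0 0 0 0.8; 0.05 0 0 0 0 0 0.8; 0 0 0 0 0 0 0.62; 0 0 0 0 0 0 0.58; 0 0 0 0 0 0 0.52; 0 0 0 0 0 0 0.45; 0 0 0 0 0 0 0.35; 0 0 0 0 0 0 0.25' 20
python3 - <<'E'
from h import *
T=pose();s=sensors.observe();print(T[:3,3],s['contact_force'],s['moment'],s['q'].round(2))
E
```

```text
time_s: 23.5
eef_pos: [0.5511, -0.1059, 0.0755]
orientation: [0.197, 0.664, 0.692, 0.205]
contact_force: [-0.5, 0.3, -0.6]
grip_width: 0.752
[ 0.55113244 -0.10591468  0.0755373 ] [-0.46184601  0.32336555 -0.57995791] [-0.02864515  0.55462422 -0.00964267] [ 1.03  0.08 -0.84  2.29 -0.31  0.25  0.53]
```

```bash
python3 -m pendant '0 0 -0.3 0 0 0 0.25; 0 0 -0.6 0 0 0 0.25; 0 0 -0.8 0 0 0 0.25; 0 0 -0.8 0 0 0 0.25; 0 0 -0.8 0 0 0 0.25; 0 0 -0.8 0 0 0 0.25; 0 0 -0.8 0 0 0 0.25; 0 0 -0.8 0 0 0 0.25; 0 0 -0.8 0 0 0 0.25; 0 0 -0.5 0 0 0 0.25'
python3 - <<'E'
from h import *
t=viewer.camera('top');sc=viewer.camera('scene');w=viewer.camera('wrist');T=pose();s=sensors.observe();print(T.round(3),s['contact_force'],s['q'].round(2))
o=np.zeros((600,800,3),np.uint8);o[:300,:800]=cv2.resize(t[175:235,290:450],(800,300),interpolation=2);o[300:,:400]=cv2.resize(sc[270:360,210:330],(400,300),interpolation=2);o[300:,400:]=cv2.resize(w,(400,300))
cv2.imwrite('pics/c8.png',o)
E
```

```text
time_s: 24.75
eef_pos: [0.513, -0.1075, 0.1348]
orientation: [0.197, 0.664, 0.692, 0.205]
contact_force: [-1.1, 0.5, 0.3]
grip_width: 0.75
[[-0.041  0.838  0.545  0.513]
 [ 0.999  0.035  0.022 -0.108]
 [-0.     0.545 -0.838  0.135]
 [ 0.     0.     0.     1.   ]] [-0.4233058  -0.05723302  0.59977218] [ 1.1  -0.17 -0.8   2.31 -0.67  0.48  0.85]
```

I've used up the picture views, so I'll check numerically whether the torch's yellow edges moved between the pushed-home picture (c7) and now.

```bash
python3 - <<'E'
from h import *
m=viewer.camera_model('top');ms=viewer.camera_model('scene')
y=lambda im:cv2.inRange(cv2.cvtColor(im,cv2.COLOR_BGR2HSV),(15,140,90),(40,255,255))
a,b=cv2.imread('pics/c7.png'),cv2.imread('pics/c8.png')
for nm,(r0,r1,c0,c1) in dict(head=(60,230,130,280),barrel=(60,160,440,535)).items():
    for n,im in(('c7',a),('c8',b)):
        k=y(im[r0:r1,c0:c1]);c=np.where((k>0).sum(0)>25)[0];r=np.where((k>0).sum(1)>25)[0]
        print(nm,n,'cols',c.min()+c0,c.max()+c0,'rows',r.min()+r0,r.max()+r0)
# expected full-image pixels of the home torch, crop units (x5)
s=np.array([.5445,-.103,.085]);ax=np.array([-.042,.999,0])
for x in(-.09,.034,.09):
    p=proj(m,s+ax*x);print(x,((p-[290,175])*5).round(0))
# sc crops: correlation shift of lower-left panels
A=cv2.cvtColor(a[300:,:400],6).astype('f');B=b[300:,:400]
print('scene full yellow'); sc=viewer.camera('scene');sv=cv2.imread('pics/s5.png')
k=y(sc)[270:360,210:360];print(cv2.minAreaRect(cv2.findNonZero(k)) if k.any() else None)
E
```

```text
head c7 cols 143 279 rows 67 218
head c8 cols 143 279 rows 67 218
barrel c7 cols 440 517 rows 60 159
barrel c8 cols 440 516 rows 60 159
-0.09 [535. 111.]
0.034 [268. 129.]
0.09 [147. 138.]
scene full yellow
((69.0000991821289, 37.24647903442383), (91.04839324951172, 38.73111343383789), 1.6135389804840088)
```

The torch has not shifted by a pixel since the push, and its edges match the expected home position. The gripper is clear and reads about 0 N, so I'm handing in.

```bash
python3 -c "
from bench import ctrl,sensors
print(sensors.observe()['time_s'],abs(sensors.observe()['qvel']).max());print(ctrl.close_job())"
```

```text
24.95 0.01015483539258575
the job is handed in; nothing more can be done
None
```

I picked up the smaller yellow torch and laid it in both saddles, head in the wide one. I then slid it towards -y until the contact was fully home, let go and backed the gripper out. The job was handed in at about 25 s of the 45 s allowed, with no verdict reported.

**Lean:** 42° ran several joints into their limits just above the seat. I eased it to 33°, below the advised 40–45°. By my geometry that left about 30 mm between the gripper body and the shelf edge.

**Checks before handing in:**
- **Laying in:** the wrist force changed by about 7 N at touchdown, with the torch short of the contact and still gripped.
- **Push home:** the push force held at about 8 N, then rose to about 16 N with no more movement. That was at y = -0.103; I had estimated -0.102 for home.
- **After release:** the torch's yellow edges in the top view were within 1 px (of the 5× crop) of where they were after the push. They also matched the expected home position.
- **Robot clear:** the wrist force read about 0 N after the retreat, within noise.

**Not confirmed:**
- I had used up the picture views, so I checked the final state only from pixel numbers.
- The contact's travel was judged from the force rise and its movement in the pictures, not measured directly.
- My estimates of the seat's x position disagreed by 2–3 mm. The gripper's own readings suggested x ≈ 0.546, the images ≈ 0.5435, and the torch settled where the V saddles centred it.

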